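Mix a culture bottle on the covered pad mixer

ROBOT

A 6-joint arm with a two-finger parallel gripper is mounted at the origin on the work surface. World frame = base frame: x ahead of the robot, y to its left, z up, the work surface at z = 0. Lengths are in mm, angles in rad, forces in N, time in s.
With the tool pointing down it reaches from about 275 to 750 mm from the base axis. Payload 10.2 kg.
Tool frame: the origin (TCP) lies at the very end of the fingers, on their centre line; the grasp point (between the pads) lies 19 mm behind it; z points along the fingers, y is the line along which they close (so a half turn about z gives the same grasp; the last joint's range is limited). The gripper opens to 85 mm and grips with 20 to 120 N. Pads are 22 mm wide; open, the fingers measure 114 mm over their backs; the gripper's body (76 mm by 85 mm) begins 54 mm behind the grasp point. The pads swing forward as they close: fully open they stand 13 mm farther back than shut.
Start: joints at [0.966, 0.313, 1.498, -0, 1.331, -0.223], TCP at [195.623, 487.199, 231.294] pointing down, gripper open.
Joint ranges: [-2.94, 2.94], [-0.97, 2.17], [0.19, 2.56], [-1.23, 4.37], [0.02, 3.11], [-2.88, 2.88]. Speed limits (rad/s): [2.39, 2.39, 3.01, 3.14, 3.14, 3.14].

INTERFACE

Orientations are given as a unit quaternion [w, x, y, z].
In Python, from rig import * gives the robot as it stands. The module is installed in compiled form; this text tells all that it offers.
- The arm moves only by the shell command python3 -m crank 'ROWS' [FORCE]. ROWS is JSON, a list that holds one entry, the list of rows, each a list of 7 numbers: the shift along the tool's x, y, z in units of 25 mm (1.0 is 25 mm), then the turn, a rotation vector about the tool's x, y, z in units of 8 degrees (1.0 is 8 degrees), then the finger opening in mm, from 0 to 85.4. A call has exactly 8 rows; each row shifts and turns the commanded pose from where the row before left it, along the tool's axes as they then stand; what a row does not reach is not made up. A row lasts 1/10 s, in which the tool goes at most 50 mm and 8.59 degrees, less where a joint would pass 70% of its speed; a pose out of reach is approached as far as the arm can. A call is refused whole if a number of a shift passes 1 or a number of a turn 1, either way. A call with a gripper value outside its range is refused whole. The fingers move at their own pace and stop on an object; FORCE is the grip in N (left out, the last holds). Time passes only in rows, so rows that do not move let the fingers close, or fill a call up. It gives the time, the measured TCP pose, the force, the opening and the grip force at its end, in the units of the state.
- sense(): the state, without advancing time (a new reading comes with each control period).
- capture(name): name is "scene" or "top"; returns the picture (480x640x3 uint8, blue, green, red); there is no depth.
- camera_model(name): a dict with "fx", "fy", "cx", "cy" (pixels), "k1" (the pictures are not rectified: a ray, as slopes to the right and down, at radius r is drawn at 1 + k1 r^2 times it, then the intrinsics apply), "world_from_camera" (4x4, takes a point from camera to world coordinates). Camera axes: x right, y up, looking along -z (the intrinsics and any distortion apply to the point x, -y, -z); pixel columns grow to the right and rows downward; lengths in mm; the calibration is good to about 2 mm. A picture is of the moment at which its call begins. camera_model takes no time and is no camera call.
- finish_job(): hands the job in; it is judged then, once.
The state is a dict: "time_s": time; "joints": joint angles; "dq": joint speeds; "tau": joint torques, N m; "eef_pos": TCP position; "ee_rot": TCP orientation; "force": force on the tool from outside, world axes, zero at the start; "wrist_torque": the same for the moment, N m; "grip_width": opening from 0.0 (shut) to 1.0 (fully open); "grip_force": force on a finger pad.
Only numpy, scipy, OpenCV 4.12 (cv2) and the standard library are available. Lean on these libraries where they do the work, as an engineer would, in place of code of your own. Each camera call takes 0.05 s, during which the arm holds its last target. There are 200 camera calls.

TASK

Open the bench mixer by lifting its hatch out of its seat and sliding it all the way along its channels, leaving it lying open. Then hold the tall bottle upright, press it down on the sprung mixer pad until the pad is fully depressed, keep it down for about two seconds, then gently stand the bottle in the middle of the warming plate and let go. Leave the jar, the dish and the tip box where they are.

Things in the scene. Friction and masses are not known exactly. Their poses are not given: they have to be found in the camera images.
- console: White low bench mixer, fixed, 126 (x) x 242 (y) x 94 high. Origin: centre of underside, on the bench, z up. Rails along both long sides, their lips 90 to 94 high, 88 free between them. Square well 84 x 84 centred at local x=0, y=-55.5; around it the hatch's seat, 62 high. From local y=-4 to +121 a flat parking deck, 70 high. Small stops at the channel ends.
- hatch: Loose bare steel-faced plate 100 x 100 x 6, about 0.2 kg, with a black fin handle. Origin: centre of plate's underside. Starts in its seat over the well. Opens towards the console's +y: must rise over 8 to reach the deck, meets the lips at 22; sideways play 3 each side. Stops limit travel to 118; it lies flat on the deck, fully open, from about 105.
- hatch_handle (a point): Centre of the top of the hatch's fin handle, 40 above the plate's underside. The fin is 50 long (local x, across the sliding direction), 12 thick (local y, the sliding direction) and rises 34 above the plate.
- pad_top (a point): Centre of the top face of the sprung mixer pad, a flat black rubber disc 60 across facing up in the well, under the middle of the closed hatch. Its top is 56 above the bench at rest and 44 when fully depressed.
- pad (a joint): Depression of the mixer pad: 0 at rest, 0.012 m fully down (hard stop). It moves straight down; its spring pushes back with about 3.6 N at first, 10.8 N at the bottom, and raises it again.
- bottle: The tall narrow closed bottle, opaque white, grey cap: straight round body 44 across up to 90 high, then shoulder and a cap 32 across, 120 high in all, 0.13 to 0.25 kg. Stands on the bench. Origin: centre of its underside; z up its axis.
- warm_plate: Low square warming plate, fixed, 130 x 130 x 22 high, white with a dark steel top 124 x 124. Origin: centre of its underside; its flat top is 22 above the bench.
- plate_top (a point): Centre of the warming plate's top face.
- jar: Bystander: squat white jar with a wide grey lid, 62 across, 74 high. It may stand in either of two places, the bottle in the other. Origin: centre of its underside.
- dish: Bystander: clear flat culture dish with its lid, 90 across, 16 high, beyond the console. Origin: centre of its underside.
- tip_box: Bystander: grey pipette-tip box with a clear lid, 87 x 122 x 67 high, beyond the console. Origin: centre of its underside.
Things that resemble listed ones, but are neither listed nor needed, are in the scene too. There is more than one size of the hatch; the job needs the middle-sized.

How it is judged:
By the outcome, as a careful person would: the job done as asked, in the order asked, and still so for the second after the job is handed in, with the robot touching nothing.
It also fails if it takes over 67 s, if anything falls off the work surface, if the arm or the gripper's body presses on something with over 40 N, if the wrist force passes 120 N, or if a joint passes its speed limit or range.

## Working session

There is one attempt and no reset: what is moved stays moved. The work goes in short steps, Python scripts to look and compute and a shell command to move; the robot and the scene stay as the last step left them, time stands still between calls to the robot, and variables do not carry over. Pictures are saved under pics/ and viewed, at most 10 in all, crops included, and the job is handed in when it is done.

```bash
mkdir -p pics
cat > h.py <<'E'
from rig import *
import numpy as np, cv2
def ray(cam,u,v):
    m=camera_model(cam); x=(u-m["cx"])/m["fx"]; y=(v-m["cy"])/m["fy"]
    K=np.array([[1,0,0],[0,1,0],[0,0,1.]]); 
    p=cv2.undistortPoints(np.array([[[x,y]]],float),K,np.array([m["k1"],0,0,0.]))[0,0]
    T=np.array(m["world_from_camera"]); d=T[:3,:3]@np.array([p[0],-p[1],-1]); return T[:3,3],d
def at(cam,u,v,z):
    o,d=ray(cam,u,v); return o+d*(z-o[2])/d[2]
def proj(cam,P):
    m=camera_model(cam); T=np.array(m["world_from_camera"]); q=T[:3,:3].T@(np.array(P,float)-T[:3,3])
    x,y=q[0]/-q[2],-q[1]/-q[2]; s=1+m["k1"]*(x*x+y*y); return np.array([m["fx"]*x*s+m["cx"],m["fy"]*y*s+m["cy"]])
E
python3 - <<'E'
from h import *
for n in("scene","top"):
    cv2.imwrite(f"pics/{n}0.png",capture(n)); m=camera_model(n); print(n,m["fx"],m["k1"],np.round(m["world_from_camera"],2).tolist())
s=sense();print(s["ee_rot"],s["force"],s["time_s"])
E
```

```text
scene 578.9458783826274 -0.170280047607403 [[-0.51, -0.57, 0.64, 1285.89], [0.86, -0.35, 0.38, 467.96], [0.01, 0.74, 0.67, 911.22], [0.0, 0.0, 0.0, 1.0]]
top 528.4053051190539 -0.007920335790895962 [[-0.01, 0.99, -0.13, 358.79], [-1.0, -0.01, -0.01, 8.08], [-0.01, 0.13, 0.99, 1110.7], [0.0, 0.0, 0.0, 1.0]]
[-2.29885522e-04  1.89720148e-01  9.81838035e-01 -5.34572207e-04] [0.39334503 0.05263908 0.5710663 ] 0.1
```

View pics/scene0.png

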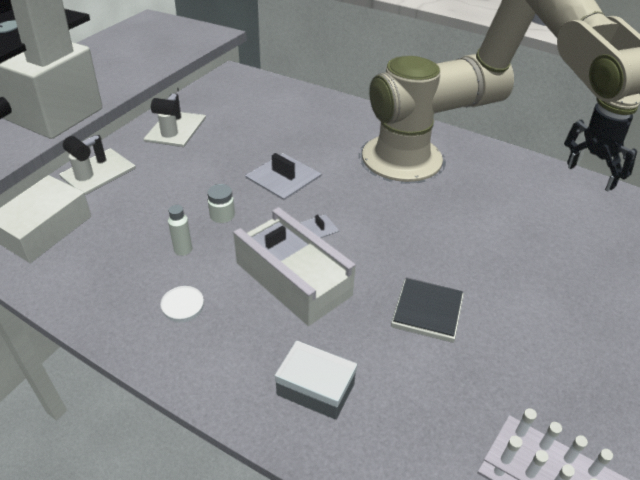

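View pics/top0.png

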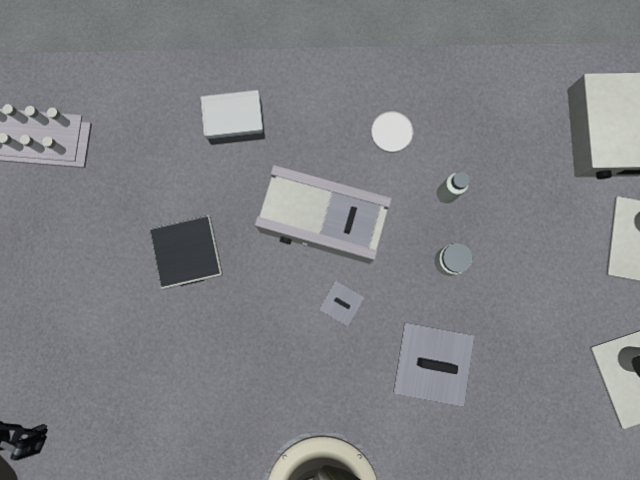

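The scene view shows the console (295,265), the bottle (180,230), the jar (221,203) and the plate (428,307). In the top view they are at console (325,213), bottle (456,185), jar (455,258) and plate (186,251).

Hatch candidates in the top view are (350,220) in the console, a small one at (342,303), and a large one at (436,365). The one at (350,220) fits: it is mid-sized and sits in the console's seat. I'll confirm it in a crop.

Run:
```python
from h import *
I=cv2.imread("pics/top0.png"); S=cv2.imread("pics/scene0.png")
cv2.imwrite("pics/crop.png",cv2.resize(I[150:270,240:480],None,fx=3.3,fy=3.3,interpolation=cv2.INTER_CUBIC))
def blobs(img,m,lo,box):
    u0,v0,u1,v1=box; k=np.zeros(m.shape,np.uint8); k[v0:v1,u0:u1]=m[v0:v1,u0:u1].astype(np.uint8)
    c,_=cv2.findContours(k,cv2.RETR_EXTERNAL,cv2.CHAIN_APPROX_NONE)
    return [x for x in c if cv2.contourArea(x)>lo]
g=I.max(2)
for name,box,z,t in(("fin",(335,195,370,245),102,40),("plate",(140,205,230,300),22,60)):
    for c in blobs(I,g<t,40,box):
        r=cv2.minAreaRect(c); P=np.array([at("top",*p,z) for p in cv2.boxPoints(r)]); print(name,r,P[:,:2].round(1).tolist(),P.mean(0).round(1))
# console outline/fit via rails: purple-ish pixels brighter
hsv=cv2.cvtColor(I,cv2.COLOR_BGR2HSV)
for p in((350,190),(330,245),(300,205),(360,235),(457,181),(452,192),(440,210),(455,258)): print(p,I[p[1],p[0]])
gs=S.max(2)
for c in blobs(S,gs<40,20,(262,222,290,250)): r=cv2.minAreaRect(c);print("fin scene",r)
```

```text
(350, 190) [173 166 169]
(330, 245) [177 170 173]
(300, 205) [189 197 195]
(360, 235) [156 146 145]
(457, 181) [147 142 133]
(452, 192) [164 172 162]
(440, 210) [125 119 119]
(455, 258) [150 146 137]
```

View pics/crop.png

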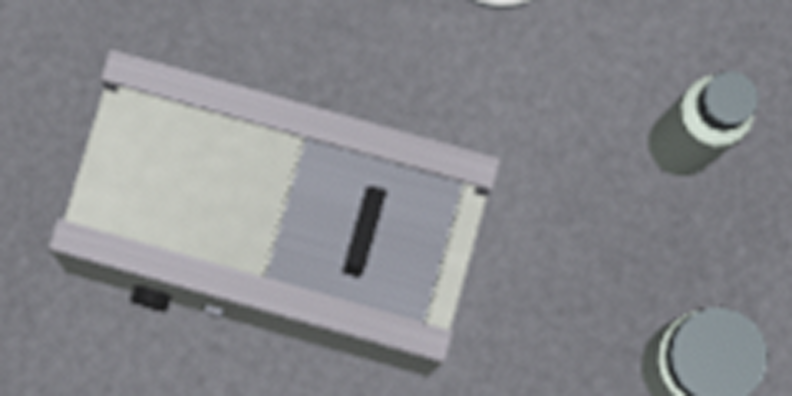

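The crop confirms it: the middle-sized hatch sits in the console, with its fin at crop (365,231), i.e. top pixel (350.5,220). The rail corners at z=94 are crop (108,51), (498,157), (445,360) and (50,247). The bottle cap is at (728,98), and the jar is below it at (717,357).

Run:
```python
from h import *
I=cv2.imread("pics/top0.png"); S=cv2.imread("pics/scene0.png")
def blobs(m,lo,box):
    u0,v0,u1,v1=box; k=np.zeros(m.shape,np.uint8); k[v0:v1,u0:u1]=m[v0:v1,u0:u1].astype(np.uint8)
    c,_=cv2.findContours(k,cv2.RETR_EXTERNAL,cv2.CHAIN_APPROX_NONE)
    return [x for x in c if cv2.contourArea(x)>lo]
def box(cam,img,name,b,z,t):
    for c in blobs(img.max(2)<t,20,b):
        r=cv2.minAreaRect(c); P=np.array([at(cam,*p,z) for p in cv2.boxPoints(r)]); e=np.linalg.norm(np.diff(P,axis=0),axis=1)
        d=P[1]-P[0]; print(cam,name,np.round(r[0],1),P.mean(0).round(1),e.round(1),np.degrees(np.arctan2(d[1],d[0])).round(1))
box("top",I,"fin",(335,195,370,245),102,90)
box("top",I,"plate",(140,205,230,300),22,75)
box("scene",S,"plate",(380,270,470,345),22,75)
C=np.array([[108,51],[498,157],[445,360],[50,247]])/3.3+[240,150]-.35
P=np.array([at("top",*p,94) for p in C]); print("console",P.round(1).tolist(),P.mean(0).round(1))
for i,j in((1,0),(2,3)):
    d=P[j]-P[i];print(np.linalg.norm(d).round(1),np.degrees(np.arctan2(d[1],d[0])).round(2))
# caps: darker than body; top cam
for n,b,z in(("bottle",(445,165,475,205),120),("jar",(430,235,480,282),74)):
    f=I.astype(int); m=(f[:,:,0]-f[:,:,2]>8)&(f[:,:,0]>110)
    for c in blobs(m,30,b):
        (u,v),r=cv2.minEnclosingCircle(c); print(n,u,v,r,at("top",u,v,z).round(1), np.linalg.norm(at("top",u+r,v,z)-at("top",u,v,z)).round(1))
f=S.astype(int); m=(f[:,:,0]-f[:,:,2]>8)&(f[:,:,0]>70)
for c in blobs(m,20,(162,200,195,220)):
    x,y,w,h=cv2.boundingRect(c);print("scene cap",x,y,w,h,at("scene",x+w/2,y+w*.35,120).round(1))
print("pred fin",proj("scene",at("top",350.5,220,102)))
```

```text
top fin [350.  219.7] [537.4 -60.4 102. ] [53.5 10.9 53.5] -17.0
top plate [184.1 251.3] [490.4 280.6  22. ] [124.  121.4 122.2] -78.1
console [[650.9, 90.3, 94.0], [582.3, -141.4, 94.0], [461.6, -106.4, 94.0], [532.0, 125.0, 94.0]] [556.7  -8.1  94. ]
241.7 73.52
241.9 73.07
bottle 461.59588623046875 178.82876586914062 8.231402397155762 [ 610.6 -274.9  120. ] 15.8
jar 457.6775817871094 257.2850341796875 14.919135093688965 [ 464.2 -272.2   74. ] 29.3
scene cap 168 204 16 11 [ 611.6 -270.   120. ]
pred fin [275.60408057 229.72625752]
```

Console centre is (556.7,-8.1) with its +y direction at 73.3° in the world. The fin is at about (539.5,-61), the bottle at about (610,-272) and the plate at (490,280.6). I'll turn the tool so it closes along the console's y and keep that yaw throughout.

```bash
cat > d.py <<'E'
import sys; from h import *
from scipy.spatial.transform import Rotation as R
s=sense(); q=s["ee_rot"]; r=R.from_quat([q[1],q[2],q[3],q[0]])
t=np.array([float(a) for a in sys.argv[1:4]]); yaw=np.radians(float(sys.argv[4]) if len(sys.argv)>4 else 73.3)
y=np.array([np.cos(yaw),np.sin(yaw),0]); z=np.array([0,0,-1.]); G=R.from_matrix(np.c_[np.cross(y,z),y,z])
print("pos",np.round(s["eef_pos"],1),"d/25",(G.inv().apply(t-s["eef_pos"])/25).round(2),"turn/8",(np.degrees((r.inv()*G).as_rotvec())/8).round(3),"F",np.round(s["force"],1),"w",round(s["grip_width"],3),"t",s["time_s"])
E
python3 -m crank '[[[0,0,0,0,0,-0.65,60],[-0.8,-0.7,0,0,0,0,60],[-0.9,-0.8,0,0,0,0,60],[-0.9,-0.8,0,0,0,0,60],[-0.9,-0.8,0,0,0,0,60],[-0.9,-0.8,0,0,0,0,60],[-0.9,-0.8,0,0,0,0,60],[-0.9,-0.8,0,0,0,0,60]]]' 40
python3 -m crank '[[[-0.9,-0.8,0,0,0,0,60],[-0.9,-0.8,0,0,0,0,60],[-0.9,-0.8,0,0,0,0,60],[-0.9,-0.8,0,0,0,0,60],[-0.9,-0.8,0,0,0,0,60],[-0.9,-0.8,0,0,0,0,60],[-0.9,-0.8,0,0,0,0,60],[-0.9,-0.8,0,0,0,0,60]]]'
python3 d.py 539.5 -61 160
```

```text
time_s: 0.9
eef_pos: [305.0, 309.8, 231.1]
ee_rot: [-0.0, 0.145, 0.989, -0.0]
force: [0.3, 0.5, -0.0]
grip_width: 0.701
grip_force: 0.0
time_s: 1.7
eef_pos: [431.5, 104.9, 231.1]
ee_rot: [-0.0, 0.145, 0.989, -0.0]
force: [0.6, 1.1, -1.1]
grip_width: 0.701
grip_force: 0.0
pos [431.5 104.9 231.1] d/25 [-6.04 -5.11  2.84] turn/8 [-0.001 -0.004  0.002] F [ 0.6  1.1 -1.1] w 0.701 t 1.7
```

```bash
python3 -m crank '[[[-0.9,-0.8,0.3,0,0,0,60],[-0.9,-0.8,0.4,0,0,0,60],[-0.9,-0.8,0.5,0,0,0,60],[-0.9,-0.8,0.5,0,0,0,60],[-0.9,-0.8,0.5,0,0,0,60],[-0.8,-0.6,0.4,0,0,0,60],[0,0,0,0,0,0,60],[0,0,0,0,0,0,60]]]' >/dev/null
python3 d.py 539.5 -61 75
python3 - <<'E'
from h import *
I=capture("scene"); cv2.imwrite("pics/a.png",cv2.resize(I[170:320,180:400],None,fx=3.4,fy=3.4))
E
```

```text
pos [524.8 -42.  165.9] d/25 [-0.78 -0.56  3.64] turn/8 [ 0.001 -0.009 -0.001] F [ 0.3  0.4 -0.5] w 0.703 t 2.5
```

View pics/a.png

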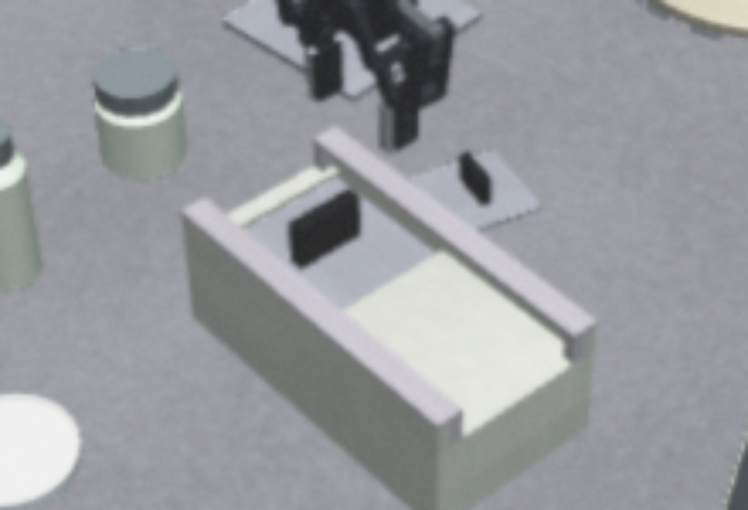

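The fin is clear at crop (325,228) and the fingers are above and short of it, as the numbers say. I'll move across, then straight down.

```bash
python3 -m crank '[[[-0.4,-0.3,0,0,0,0,60],[-0.38,-0.26,0,0,0,0,60],[0,0,0.8,0,0,0,60],[0,0,0.8,0,0,0,60],[0,0,0.8,0,0,0,60],[0,0,0.6,0,0,0,60],[0,0,0.3,0,0,0,60],[0,0,0,0,0,0,60]]]' >/dev/null
python3 d.py 539.5 -61 75
```

```text
pos [539.7 -61.3  83.3] d/25 [0.01 0.01 0.33] turn/8 [ 0.    -0.008  0.002] F [-0.7 -0.3  0.1] w 0.702 t 3.35
```

```bash
python3 -m crank '[[[0,0,0.3,0,0,0,40],[0,0,0,0,0,0,25],[0,0,0,0,0,0,18],[0,0,0,0,0,0,12],[0,0,0,0,0,0,6],[0,0,0,0,0,0,6],[0,0,0,0,0,0,6],[0,0,0,0,0,0,6]]]' 50
python3 d.py 539.5 -61 75
```

```text
time_s: 4.15
eef_pos: [540.0, -61.3, 76.9]
ee_rot: [0.001, 0.145, 0.989, -0.0]
force: [-1.3, -0.6, 4.8]
grip_width: 0.13
grip_force: 49.9
pos [540.  -61.3  76.9] d/25 [0.02 0.   0.08] turn/8 [-0.001  0.008  0.003] F [-1.3 -0.6  4.8] w 0.13 t 4.15
```

```bash
python3 -m crank '[[[0,0,-0.15,0,0,0,6],[0,0,-0.15,0,0,0,6],[0,0,-0.15,0,0,0,6],[0,0,-0.1,0,0,0,6],[0,0,0,0,0,0,6],[0,0,0,0,0,0,6],[0,0,0,0,0,0,6],[0,0,0,0,0,0,6]]]'
python3 d.py 540 -61.3 90
```

```text
time_s: 4.95
eef_pos: [539.7, -61.1, 89.9]
ee_rot: [-0.0, 0.145, 0.989, 0.0]
force: [-0.6, 0.2, -2.1]
grip_width: 0.128
grip_force: 48.8
pos [539.7 -61.1  89.9] d/25 [-0.01 -0.   -0.  ] turn/8 [ 0.    -0.002  0.003] F [-0.6  0.2 -2.1] w 0.128 t 4.95
```

Lifted 13 mm with a clean load of −2 N. Next I'll slide +y about 113 mm (4.5 units).

```bash
python3 -m crank '[[[0,0.3,0,0,0,0,6],[0,0.4,0,0,0,0,6],[0,0.4,0,0,0,0,6],[0,0.4,0,0,0,0,6],[0,0.4,0,0,0,0,6],[0,0.3,0,0,0,0,6],[0,0,0,0,0,0,6],[0,0,0,0,0,0,6]]]'
python3 d.py 572.1 47.1 90
```

```text
time_s: 5.75
eef_pos: [555.5, -8.4, 90.0]
ee_rot: [-0.0, 0.145, 0.989, -0.0]
force: [-0.1, -0.4, -2.1]
grip_width: 0.132
grip_force: 48.9
pos [555.5  -8.4  90. ] d/25 [ 0.    2.32 -0.  ] turn/8 [-0.001 -0.001  0.005] F [-0.1 -0.4 -2.1] w 0.132 t 5.75
```

```bash
python3 -m crank '[[[0,0.4,0,0,0,0,6],[0,0.4,0,0,0,0,6],[0,0.4,0,0,0,0,6],[0,0.4,0,0,0,0,6],[0,0.3,0,0,0,0,6],[0,0.25,0,0,0,0,6],[0,0.15,0,0,0,0,6],[0,0,0,0,0,0,6]]]'
python3 d.py 572.1 47.1 85
```

```text
time_s: 6.55
eef_pos: [572.1, 47.1, 90.0]
ee_rot: [-0.0, 0.145, 0.989, 0.0]
force: [-0.2, 0.3, -2.5]
grip_width: 0.132
grip_force: 48.9
pos [572.1  47.1  90. ] d/25 [0.  0.  0.2] turn/8 [ 0.    -0.     0.007] F [-0.2  0.3 -2.5] w 0.132 t 6.55
```

Travel is now 113 mm. The underside is about 5 mm above the deck, so I'll lower it until contact.

```bash
python3 -m crank '[[[0,0,0.08,0,0,0,6],[0,0,0.06,0,0,0,6],[0,0,0.04,0,0,0,6],[0,0,0.03,0,0,0,6],[0,0,0,0,0,0,6],[0,0,0,0,0,0,6],[0,0,0,0,0,0,6],[0,0,0,0,0,0,6]]]'
python3 d.py 572.1 47.1 85
```

```text
time_s: 7.35
eef_pos: [572.1, 46.5, 84.9]
ee_rot: [0.0, 0.145, 0.989, -0.0]
force: [-0.8, -0.4, -0.9]
grip_width: 0.131
grip_force: 49.1
pos [572.1  46.5  84.9] d/25 [ 0.01  0.02 -0.  ] turn/8 [-0.001  0.002  0.003] F [-0.8 -0.4 -0.9] w 0.131 t 7.35
```

```bash
python3 -m crank '[[[0,0,0,0,0,0,20],[0,0,0,0,0,0,40],[0,0,0,0,0,0,40],[0,0,0,0,0,0,40],[0,0,-0.3,0,0,0,40],[0,0,-0.8,0,0,0,40],[0,0,-1,0,0,0,40],[0,0,-1,0,0,0,85]]]'
python3 -m crank '[[[0,0,-1,0,0,0,85],[0,-1,-0.8,0,0,0,85],[-0.2,-1,0,0,0,0,85],[-0.2,-1,0,0,0,0,85],[-0.2,-1,0,0,0,0,85],[-0.2,-1,0,0,0,0,85],[-0.2,-1,0,0,0,0,85],[-0.2,-1,0,0,0,0,85]]]' >/dev/null
python3 d.py 610 -272 200
python3 - <<'E'
from h import *
I=capture("scene"); cv2.imwrite("pics/b.png",cv2.resize(I[170:320,150:370],None,fx=3.4,fy=3.4))
E
```

```text
time_s: 8.15
eef_pos: [572.0, 46.7, 163.7]
ee_rot: [0.0, 0.145, 0.989, 0.0]
force: [0.9, -0.3, 0.1]
grip_width: 0.62
grip_force: 0.0
pos [ 550.4 -130.6  208. ] d/25 [-3.91 -4.73  0.32] turn/8 [-0.     0.005  0.003] F [ 0.7 -1.2 -0.2] w 0.997 t 8.95
```

View pics/b.png

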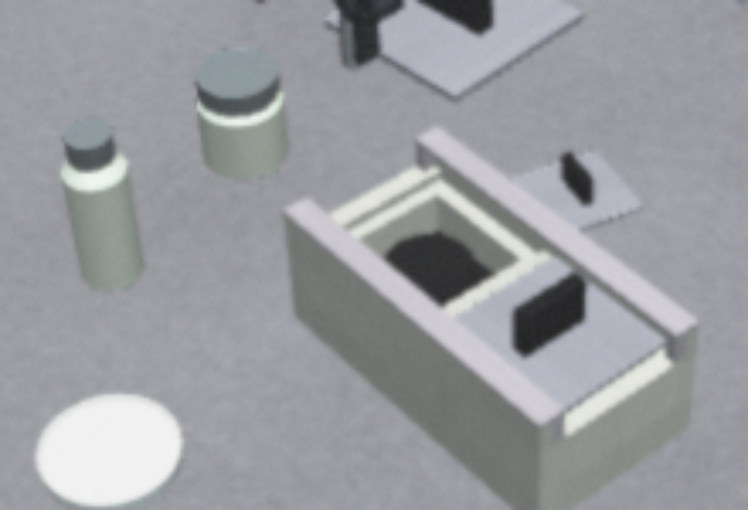

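The hatch lies flat and open on the deck (fin at crop (548,312)), and the pad is exposed at (438,268). The bottle is at crop (105,205) with its cap centre at (89,133). Next I'll cross-check the bottle and pad positions.

Run:
```python
from h import *
I=cv2.imread("pics/top0.png")
print("b top",at("top",460.6,179.5,120).round(1)," b scene cap",at("scene",150+89/3.4-.35,170+134/3.4-.35,120).round(1)," base",at("scene",150+110/3.4-.35,170+270/3.4-.35,0).round(1))
T=capture("top"); cv2.imwrite("pics/t1.png",T)
k=(T.max(2)<75).astype(np.uint8); k[:190]=0;k[260:]=0;k[:,:330]=0;k[:,385:]=0
c,_=cv2.findContours(k,0,1)
for x in c:
    if cv2.contourArea(x)>60: (u,v),r=cv2.minEnclosingCircle(x); print("dark",u,v,r,at("top",u,v,56).round(1))
print("pred pad",np.array([556.7,-8.1])-55.5*np.array([.287,.958]))
```

```text
b top [ 609.3 -272.9  120. ]  b scene cap [ 610.4 -271.5  120. ]  base [ 611.4 -275.     0. ]
dark 339.0 220.0 20.396177291870117 [545.2 -41.2  56. ]
pred pad [540.7715 -61.269 ]
```

```bash
python3 -m crank '[[[-0.7,-0.8,0,0,0,0,85],[-0.7,-0.8,0,0,0,0,85],[-0.7,-0.8,0,0,0,0,85],[-0.7,-0.8,0,0,0,0,85],[-0.6,-0.8,0,0,0,0,85],[-0.4,-0.6,0,0,0,0,85],[-0.1,-0.1,0,0,0,0,85],[0,0,0,0,0,0,85]]]' >/dev/null
python3 d.py 610 -273 56
```

```text
pos [ 610.4 -269.5  207.3] d/25 [-0.03 -0.14  6.05] turn/8 [ 0.002 -0.002  0.003] F [-0.1  0.4  0.2] w 0.998 t 9.85
```

```bash
python3 -m crank '[[[-0.03,-0.14,0.5,0,0,0,85],[0,0,0.9,0,0,0,85],[0,0,0.9,0,0,0,85],[0,0,0.9,0,0,0,85],[0,0,0.9,0,0,0,85],[0,0,0.9,0,0,0,85],[0,0,0.6,0,0,0,85],[0,0,0.4,0,0,0,85]]]' >/dev/null
python3 -m crank '[[[0,0,0.05,0,0,0,70],[0,0,0,0,0,0,60],[0,0,0,0,0,0,54],[0,0,0,0,0,0,50],[0,0,0,0,0,0,47],[0,0,0,0,0,0,44],[0,0,0,0,0,0,41],[0,0,0,0,0,0,38]]]' 40
python3 d.py 610 -273 56
```

```text
time_s: 11.45
eef_pos: [610.2, -274.2, 56.8]
ee_rot: [0.001, 0.145, 0.989, -0.001]
force: [-0.3, -1.8, 5.8]
grip_width: 0.502
grip_force: 40.7
pos [ 610.2 -274.2   56.8] d/25 [0.02 0.04 0.03] turn/8 [-0.006  0.009  0.002] F [-0.3 -1.8  5.8] w 0.502 t 11.45
```

```bash
python3 -m crank '[[[0,0,-0.2,0,0,0,38],[0,0,-0.4,0,0,0,38],[0,0,-0.7,0,0,0,38],[0,0,-0.8,0,0,0,38],[0,0,-0.8,0,0,0,38],[0,0,-0.8,0,0,0,38],[0,0,-0.8,0,0,0,38],[0,0,-0.5,0,0,0,38]]]' 50
python3 d.py 540.5 -61.2 182
python3 - <<'E'
from h import *
I=capture("scene"); cv2.imwrite("pics/c.png",cv2.resize(I[110:290,110:330],None,fx=3.3,fy=3.3))
E
```

```text
time_s: 12.25
eef_pos: [610.2, -273.6, 182.9]
ee_rot: [0.001, 0.145, 0.989, -0.0]
force: [0.2, 0.1, -2.2]
grip_width: 0.502
grip_force: 51.0
pos [ 610.2 -273.6  182.9] d/25 [5.11 7.33 0.04] turn/8 [-0.001  0.01   0.004] F [ 0.2  0.1 -2.2] w 0.502 t 12.25
```

View pics/c.png

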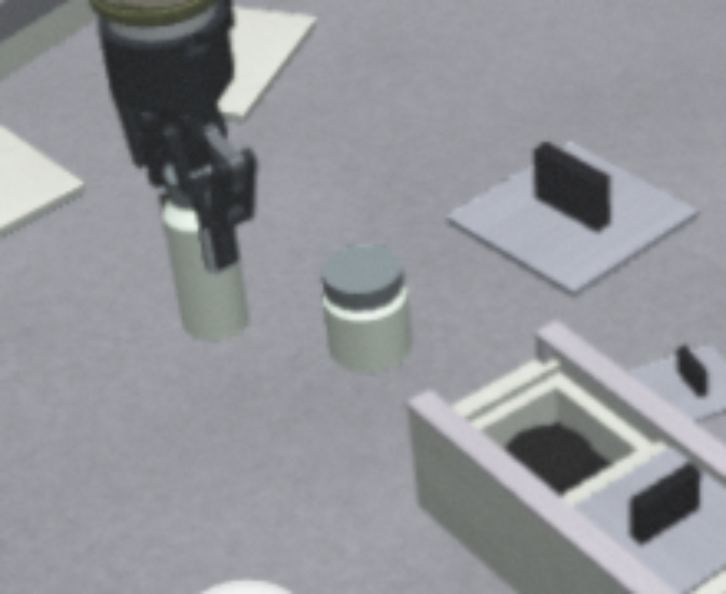

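The bottle is held upright (base at crop (214,325)) and clear of everything. I'll carry it over the pad.

```bash
python3 -m crank '[[[0.3,0.4,0,0,0,0,38],[0.5,0.7,0,0,0,0,38],[0.6,0.9,0,0,0,0,38],[0.6,0.9,0,0,0,0,38],[0.6,0.9,0,0,0,0,38],[0.6,0.9,0,0,0,0,38],[0.6,0.9,0,0,0,0,38],[0.6,0.8,0,0,0,0,38]]]' >/dev/null
python3 -m crank '[[[0.4,0.5,0,0,0,0,38],[0.2,0.3,0,0,0,0,38],[0.1,0.13,0,0,0,0,38],[0,0,0,0,0,0,38],[0,0,0.6,0,0,0,38],[0,0,0.7,0,0,0,38],[0,0,0.4,0,0,0,38],[0,0,0,0,0,0,38]]]'
python3 d.py 540.5 -61.2 112.8
python3 - <<'E'
from h import *
I=capture("scene"); cv2.imwrite("pics/d.png",cv2.resize(I[150:310,200:380],None,fx=3.6,fy=3.6))
E
```

```text
time_s: 13.9
eef_pos: [540.0, -62.0, 137.2]
ee_rot: [-0.001, 0.145, 0.989, 0.0]
force: [-1.0, -0.3, -2.5]
grip_width: 0.501
grip_force: 51.1
pos [540.  -62.  137.2] d/25 [-0.01  0.04  0.98] turn/8 [ 0.    -0.019 -0.002] F [-1.  -0.3 -2.5] w 0.501 t 13.9
```

View pics/d.png

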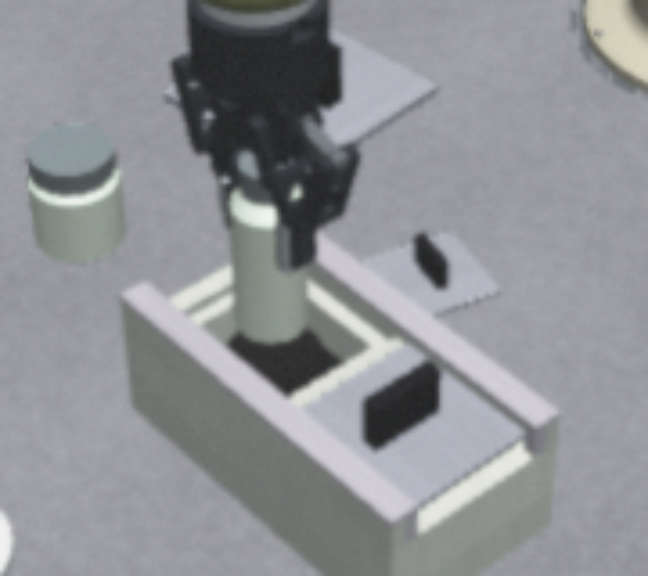

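The bottle is upright over the pad (bottle base at crop (270,335), pad at (285,362)). I'll descend onto it.

```bash
python3 -m crank '[[[0,0.04,0.4,0,0,0,38],[0,0,0.4,0,0,0,38],[0,0,0.15,0,0,0,38],[0,0,0.1,0,0,0,38],[0,0,0.1,0,0,0,38],[0,0,0.1,0,0,0,38],[0,0,0.1,0,0,0,38],[0,0,0,0,0,0,38]]]' 80
python3 d.py 540.5 -61.2 100.8
```

```text
time_s: 14.75
eef_pos: [540.7, -60.6, 104.9]
ee_rot: [0.0, 0.145, 0.989, -0.0]
force: [-4.4, 1.3, 5.9]
grip_width: 0.493
grip_force: 81.9
pos [540.7 -60.6 104.9] d/25 [ 0.   -0.02  0.17] turn/8 [-0.     0.001  0.003] F [-4.4  1.3  5.9] w 0.493 t 14.75
```

```bash
python3 -m crank '[[[0,0,0.06,0,0,0,38],[0,0,0.06,0,0,0,38],[0,0,0.05,0,0,0,38],[0,0,0.03,0,0,0,38],[0,0,0,0,0,0,38],[0,0,0,0,0,0,38],[0,0,0,0,0,0,38],[0,0,0,0,0,0,38]]]'
python3 d.py 540.5 -61.2 100.8
```

```text
time_s: 15.55
eef_pos: [540.9, -60.7, 100.9]
ee_rot: [0.0, 0.145, 0.989, -0.0]
force: [-6.0, 1.5, 10.9]
grip_width: 0.491
grip_force: 82.6
pos [540.9 -60.7 100.9] d/25 [ 0.01 -0.02  0.  ] turn/8 [-0.001  0.006  0.004] F [-6.   1.5 10.9] w 0.491 t 15.55
```

```bash
python3 -m crank '[[[0,0,0.03,0,0,0,38],[0,0,0.03,0,0,0,38],[0,0,0,0,0,0,38],[0,0,0,0,0,0,38],[0,0,0,0,0,0,38],[0,0,0,0,0,0,38],[0,0,0,0,0,0,38],[0,0,0,0,0,0,38]]]'
python3 d.py 540.5 -61.2 100.8
```

```text
time_s: 16.35
eef_pos: [541.2, -60.8, 100.7]
ee_rot: [0.001, 0.145, 0.989, -0.0]
force: [-8.2, 2.3, 23.2]
grip_width: 0.495
grip_force: 83.8
pos [541.2 -60.8 100.7] d/25 [ 0.02 -0.02 -0.  ] turn/8 [-0.002  0.016  0.004] F [-8.2  2.3 23.2] w 0.495 t 16.35
```

The hard stop is reached: the force jumped to 23 N with almost no travel. I'll hold there, then raise.

```bash
python3 -m crank '[[[0,0,0,0,0,0,38],[0,0,0,0,0,0,38],[0,0,0,0,0,0,38],[0,0,0,0,0,0,38],[0,0,0,0,0,0,38],[0,0,0,0,0,0,38],[0,0,0,0,0,0,38],[0,0,0,0,0,0,38]]]'|grep force
python3 -m crank '[[[0,0,0,0,0,0,38],[0,0,0,0,0,0,38],[0,0,0,0,0,0,38],[0,0,0,0,0,0,38],[0,0,0,0,0,0,38],[0,0,-0.1,0,0,0,38],[0,0,-0.2,0,0,0,38],[0,0,-0.3,0,0,0,38]]]'|grep force
python3 -m crank '[[[0,0,-0.5,0,0,0,38],[0,0,-0.6,0,0,0,38],[0,0,-0.6,0,0,0,38],[0,0,-0.6,0,0,0,38],[0,0,-0.5,0,0,0,38],[0,0,-0.3,0,0,0,38],[0,0,0,0,0,0,38],[0,0,0,0,0,0,38]]]'
python3 d.py 490 280.6 187
python3 - <<'E'
from h import *
I=capture("scene"); cv2.imwrite("pics/e.png",cv2.resize(I[110:310,200:400],None,fx=3,fy=3))
E
```

```text
force: [-9.1, 1.3, 21.7]
grip_force: 83.8
force: [1.0, 0.0, -1.8]
grip_force: 81.2
time_s: 18.75
eef_pos: [540.5, -60.5, 190.3]
ee_rot: [-0.0, 0.145, 0.989, 0.0]
force: [-0.2, -0.3, -3.0]
grip_width: 0.494
grip_force: 81.2
pos [540.5 -60.5 190.3] d/25 [ 5.86 12.49  0.13] turn/8 [ 0.    -0.005  0.003] F [-0.2 -0.3 -3. ] w 0.494 t 18.75
```

View pics/e.png

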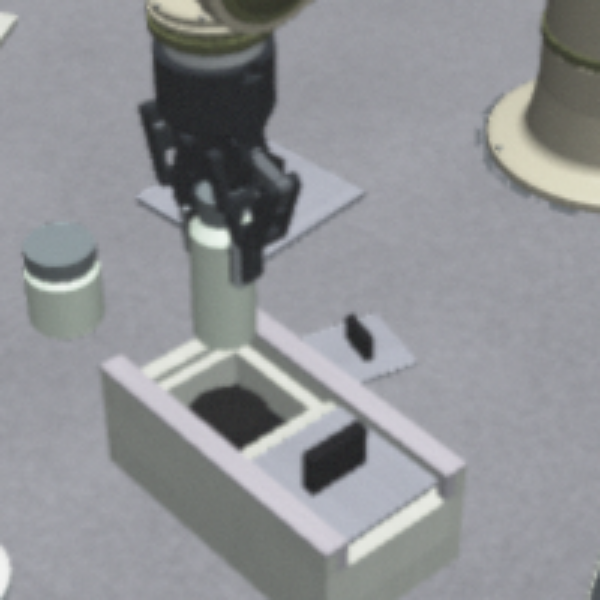

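The bottle is still held and above the console, the pad has sprung back, and the hatch is unmoved at crop (335,458). I'll check the tilt numerically and refine the plate centre.

Run:
```python
from h import *
S=capture("scene").astype(int); s=sense(); x,y,z=s["eef_pos"]
# left edge of body: lateral gradient along rows between projected heights
for dx,dy in((0,0),):
    for h in(5,30,55,80):
        p=proj("scene",[x,y,z-56.8+h]); print(h,p.round(1),end=" ")
        v=int(round(p[1])); row=S[v,:,1]; g=np.abs(np.diff(row)); u0=int(p[0])
        l=max(range(u0-16,u0-5),key=lambda u:g[u]); r=max(range(u0+5,u0+16),key=lambda u:g[u]); print(v,l+.5,r+.5,(l+r+1)/2, row[u0-16:u0+17].tolist())
k=(S.max(2)<85).astype(np.uint8); k[:270]=0;k[345:]=0;k[:,:380]=0;k[:,475:]=0
c=max(cv2.findContours(k,0,1)[0],key=cv2.contourArea); r=cv2.approxPolyDP(c,6,True)[:,0]
P=np.array([at("scene",*p,22) for p in r]);print(P.round(1).tolist(),P.mean(0))
```

```text
5 [274.4 217.7] 218 263.5 284.5 274.0 [155, 157, 159, 163, 160, 155, 136, 121, 127, 133, 133, 140, 141, 140, 143, 146, 148, 148, 150, 154, 152, 154, 150, 148, 147, 145, 143, 167, 191, 201, 201, 197, 200]
30 [274.  208.3] 208 262.5 285.5 274.0 [158, 158, 159, 157, 158, 154, 139, 128, 122, 128, 131, 137, 139, 140, 142, 143, 147, 147, 150, 151, 151, 154, 153, 153, 150, 148, 144, 137, 143, 153, 156, 155, 157]
55 [273.6 198.7] 199 262.5 287.5 275.0 [159, 157, 155, 155, 154, 153, 133, 118, 122, 129, 133, 136, 138, 138, 144, 144, 145, 148, 145, 112, 89, 102, 97, 69, 49, 47, 48, 47, 45, 50, 76, 131, 156]
80 [273.1 188.8] 189 263.5 287.5 275.5 [156, 154, 151, 138, 110, 87, 113, 163, 204, 224, 229, 232, 235, 237, 240, 241, 243, 244, 240, 182, 81, 47, 47, 48, 46, 42, 44, 43, 43, 38, 40, 47, 49]
[[565.6, 236.6, 22.0], [541.7, 351.5, 22.0]] [553.62610804 294.06885009  22.        ]
```

It is upright and centred within about 1 mm. I'll carry it to the plate.

```bash
python3 -m crank '[[[0.2,0.4,0,0,0,0,38],[0.3,0.7,0,0,0,0,38],[0.4,0.9,0,0,0,0,38],[0.4,0.9,0,0,0,0,38],[0.4,0.9,0,0,0,0,38],[0.4,0.9,0,0,0,0,38],[0.4,0.9,0,0,0,0,38],[0.4,0.9,0,0,0,0,38]]]' >/dev/null
python3 -m crank '[[[0.4,0.9,0,0,0,0,38],[0.4,0.9,0,0,0,0,38],[0.4,0.9,0,0,0,0,38],[0.4,0.9,0,0,0,0,38],[0.4,0.9,0,0,0,0,38],[0.4,0.7,0,0,0,0,38],[0.3,0.5,0,0,0,0,38],[0.26,0.29,0,0,0,0,38]]]' 60 >/dev/null
python3 -m crank '[[[0,0,0,0,0,0,38],[0,0,0,0,0,0,38],[0,0,0.4,0,0,0,38],[0,0,0.8,0,0,0,38],[0,0,0.8,0,0,0,38],[0,0,0.7,0,0,0,38],[0,0,0.4,0,0,0,38],[0,0,0,0,0,0,38]]]'
python3 d.py 490.4 280.6 78.8
```

```text
time_s: 21.25
eef_pos: [489.4, 279.9, 111.8]
ee_rot: [-0.001, 0.145, 0.989, -0.001]
force: [0.1, 0.3, -2.2]
grip_width: 0.497
grip_force: 81.3
pos [489.4 279.9 111.8] d/25 [-0.03  0.04  1.32] turn/8 [-0.012 -0.017 -0.002] F [ 0.1  0.3 -2.2] w 0.497 t 21.25
```

```bash
python3 -m crank '[[[-0.03,0.04,0.3,0,0,0,38],[0,0,0.3,0,0,0,38],[0,0,0.25,0,0,0,38],[0,0,0.15,0,0,0,38],[0,0,0.1,0,0,0,38],[0,0,0.06,0,0,0,38],[0,0,0.04,0,0,0,38],[0,0,0,0,0,0,38]]]'
python3 d.py 490.4 280.6 78.8
```

```text
time_s: 22.05
eef_pos: [491.0, 281.3, 83.3]
ee_rot: [0.0, 0.145, 0.989, 0.0]
force: [0.5, 0.0, -2.7]
grip_width: 0.493
grip_force: 81.3
pos [491.  281.3  83.3] d/25 [ 0.01 -0.03  0.18] turn/8 [0.    0.001 0.003] F [ 0.5  0.  -2.7] w 0.493 t 22.05
```

```bash
python3 -m crank '[[[0,0,0.05,0,0,0,38],[0,0,0.04,0,0,0,38],[0,0,0.03,0,0,0,38],[0,0,0.02,0,0,0,38],[0,0,0.02,0,0,0,38],[0,0,0,0,0,0,38],[0,0,0,0,0,0,38],[0,0,0,0,0,0,38]]]'
python3 d.py 490.4 280.6 78.8
```

```text
time_s: 22.85
eef_pos: [491.0, 281.3, 79.3]
ee_rot: [0.0, 0.145, 0.989, 0.0]
force: [0.1, -0.0, -2.4]
grip_width: 0.492
grip_force: 81.3
pos [491.  281.3  79.3] d/25 [ 0.01 -0.03  0.02] turn/8 [0.    0.    0.003] F [ 0.1 -0.  -2.4] w 0.492 t 22.85
```

```bash
python3 -m crank '[[[0,0,0.02,0,0,0,38],[0,0,0.02,0,0,0,38],[0,0,0,0,0,0,38],[0,0,0,0,0,0,38],[0,0,0,0,0,0,38],[0,0,0,0,0,0,38],[0,0,0,0,0,0,38],[0,0,0,0,0,0,38]]]'
```

```text
time_s: 23.65
eef_pos: [491.2, 281.3, 79.0]
ee_rot: [0.0, 0.145, 0.989, 0.0]
force: [-1.4, -1.0, 6.1]
grip_width: 0.494
grip_force: 82.1
```

It is resting on the plate. I'll ease off the push, release gently and rise.

```bash
python3 -m crank '[[[0,0,-0.02,0,0,0,38],[0,0,0,0,0,0,42],[0,0,0,0,0,0,46],[0,0,0,0,0,0,52],[0,0,0,0,0,0,62],[0,0,0,0,0,0,75],[0,0,0,0,0,0,85],[0,0,0,0,0,0,85]]]' 20
python3 d.py 491 281 230
```

```text
time_s: 24.45
eef_pos: [491.0, 281.3, 78.8]
ee_rot: [-0.0, 0.145, 0.989, 0.0]
force: [-0.2, 1.1, 1.1]
grip_width: 0.998
grip_force: 0.0
pos [491.  281.3  78.8] d/25 [-0.01 -0.01 -6.05] turn/8 [ 0.    -0.     0.002] F [-0.2  1.1  1.1] w 0.998 t 24.45
```

```bash
python3 -m crank '[[[0,0,-0.3,0,0,0,85],[0,0,-0.6,0,0,0,85],[0,0,-0.8,0,0,0,85],[0,0,-0.9,0,0,0,85],[0,0,-0.9,0,0,0,85],[0,0,-0.9,0,0,0,85],[0,0,-0.9,0,0,0,85],[0,0,-0.9,0,0,0,85]]]'>/dev/null
python3 -m crank '[[[0.6,0.5,0,0,0,0,85],[0.9,0.8,0,0,0,0,85],[0.9,0.8,0,0,0,0,85],[0.9,0.8,0,0,0,0,85],[0.9,0.8,0,0,0,0,85],[0.9,0.8,0,0,0,0,85],[0.5,0.4,0,0,0,0,85],[0,0,0,0,0,0,85]]]'
python3 - <<'E'
from h import *
I=capture("top"); S=capture("scene")
cv2.imwrite("pics/f.png",np.hstack([cv2.resize(I[90:310,130:490],(490,300)),cv2.resize(S[150:400,150:480],(310,235))[:,:] if 0 else cv2.resize(S[190:430,150:480],(310,300))]))
f=I.astype(int); k=((f[:,:,0]-f[:,:,2]>6)&(f[:,:,0]>100)).astype(np.uint8); k[:205]=0;k[300:]=0;k[:,:140]=0;k[:,225:]=0
for c in cv2.findContours(k,0,1)[0]:
    if cv2.contourArea(c)>30: (u,v),r=cv2.minEnclosingCircle(c); print("cap",u,v,r,at("top",u,v,142).round(1))
E
```

```text
time_s: 26.05
eef_pos: [391.0, 439.9, 234.1]
ee_rot: [0.0, 0.144, 0.99, 0.0]
force: [-0.3, -0.3, 0.5]
grip_width: 0.995
grip_force: 0.0
cap 167.58570861816406 242.64285278320312 8.748117446899414 [492.1 281.6 142. ]
```

View pics/f.png

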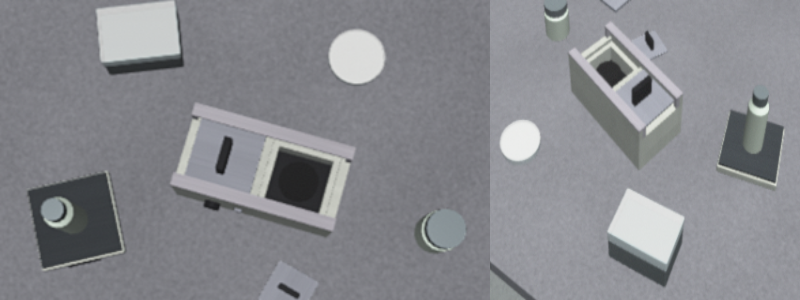

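The bottle stands upright in the middle of the plate: its cap at (57,210) in the picture's left half maps to (492,282), against a plate centre of (490,281). The hatch lies flat and open at (225,155), and the jar, dish and tip box are unmoved.

```bash
python3 -c "
from rig import *
print(finish_job())"
```

```text
the job is handed in; nothing more can be done
None
```

The job is handed in at about 26 s: the hatch lies open on its deck, the pad was held fully down for about two seconds, and the bottle stands within about 2 mm of the warming plate's centre; the jar, dish and tip box were not touched.

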